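Snap the tube deck into its box

ROBOT

A 6-joint arm with a two-finger parallel gripper is mounted at the origin on the work surface. World frame = base frame: x ahead of the robot, y to its left, z up, the work surface at z = 0. Lengths are in m, angles in degrees, forces in N, time in s.
With the tool pointing down it reaches from about 0.3 to 0.75 m from the base axis. Payload 8.5 kg.
Tool frame: the origin (TCP) lies midway between the tips of the shut fingers; the grasp point (between the pads) lies 19 mm behind it (env.tcp_to_grasp is the z of the grasp point in the tool frame, in m); z points along the fingers, y is the line along which they close (so a half turn about z gives the same grasp; the last joint's range is limited). The gripper opens to 85 mm and grips with 20 to 120 N. Pads are 22 mm wide; open, the fingers measure 114 mm over their backs; the gripper's body (76 mm by 85 mm) begins 54 mm behind the grasp point. The pads swing forward as they close: fully open they stand 13 mm farther back than shut.
Start: joints at [62.951, 21.807, 74.336, -0, 83.858, -12.336], TCP at [0.14, 0.532, 0.231] pointing down, gripper open.
Joint ranges: [-178.18, 178.18], [-50.72, 133.34], [12.68, 142.11], [-81.47, 261.47], [9.98, 163.14], [-165.26, 165.26]. Speed limits (degrees/s): [136.94, 136.94, 180, 180, 180, 180].

INTERFACE

Orientations are given as a 3x3 rotation matrix whose columns are the frame's x, y, z axes.
In Python, from rig import env, imaging, job, models gives the robot as it stands. The module is installed in compiled form; this text tells all that it offers.
- The arm moves only by the tool jog_arm, never from a script. Its argument "plan" is text: rows parted by semicolons, each of 7 numbers parted by spaces: the turn, a rotation vector about the tool's x, y, z in degrees, then the shift along the tool's x, y, z in cm, then the closure in counts, from 0 (fully open) to 255 (shut). In form: rx ry rz x y z claw; .... A call has 1 to 10 rows; each row shifts and turns the commanded pose from where the row before left it, along the tool's axes as they then stand; what a row does not reach is not made up. A row lasts 1/12 s, in which the tool goes at most 41.7 mm and 7.16 degrees, less where a joint would pass 70% of its speed; a pose out of reach is approached as far as the arm can. A call with a gripper value outside its range is refused whole. The fingers move at their own pace and stop on an object; "grip_force" is the grip in N (left out, the last holds). Time passes only in rows, so rows that do not move let the fingers close. It gives the time, the measured TCP pose, the force, the opening and the grip force at its end, in the units of the state.
- env.observe(): the state, without advancing time (a new reading comes with each control period).
- imaging.get_image(name): name is "scene" or "top" or "wrist"; returns a dict with "pixels" (480x640x3 uint8, red, green, blue), "depth" (480x640 float32, m along the optical axis (not along the pixel's ray), 0 where there is no reading), "fov_y" (degrees; the focal length in pixels is half the picture's height over the tangent of half this angle, whatever the lens; pixels are square), "cx", "cy" (the principal point, pixels), "world_from_camera" (4x4, takes a point from camera to world coordinates). Camera axes: x right, y down, z forward; pixel columns grow to the right and rows downward; lengths in m; the calibration is good to about 2 mm. A picture is of the moment at which its call begins.
- job.close_job(): hands the job in; it is judged then, once.
Trained networks look in the newest picture that a camera, given by its name, has taken for a name from the list of things; names that differ only in an ending like _2 or _b are one class to them, and where a whole thing is asked for, a point or a joint stands for the part that bears it (a point fixed in the world has none). Each returns a list of dicts, best first, with "confidence" (0 to 1); they miss things now and then, are a little off and sometimes report something else, mostly with a low value. They report only what shows in the picture. A call takes as long as a camera call. They do not tell look-alikes from the thing itself.
- models.outline_of(camera, query): "region" (480x640 bool, what is visible of it) and "bbox" ([centre column, centre row, width, height] in pixels, round what is visible of it).
- models.tip_of(camera, query): "at" ([column, row] in pixels: a listed point, or the origin of a listed thing).
The state is a dict: "time_s": time; "q": joint angles; "qvel": joint speeds; "joint_efforts": joint torques, N m; "position": TCP position; "tool_rot": TCP orientation; "ft_force": force on the tool from outside, world axes, zero at the start; "wrist_torque": the same for the moment, N m; "grip_width": finger opening in m; "gripper_force": force on a finger pad.
Only numpy, scipy, OpenCV 4.12 (cv2) and the standard library are available. Lean on these libraries where they do the work, as an engineer would, in place of code of your own. Each camera call takes 0.05 s, during which the arm holds its last target. There are 200 camera calls.

TASK

Lift the loose lid off the tube box by its knob and set it down gently, the right way up, in the middle of the rubber mat. Then pick up the perforated deck by its bar, put it bar-up into the box and press it straight down until both catches snap over it and it sits fully home, and keep pressing it down firmly: finish while still gripping the deck's bar and pushing, without letting go. Leave the other things on the bench where they are.

Things in the scene. Friction and masses are not known exactly. Their poses are not given: they have to be found in the camera images.
- tube_box: Open blue plastic box fixed to the bench, 104 (x) x 138 (y) mm outside, 52 mm high; origin at the centre of its underside, z up. Smooth opening 85 x 122 mm, bevelled out to 95 x 132 mm over the top 8 mm as a lead-in. A sprung grey catch stands 6 mm out of the middle of each long wall (+x, -x), 31.5 to 44 mm above the underside, sloped on top. At first the lid lies on it.
- ledge: The two seat rails inside the box, part of it (frame the same as tube_box): along the short ends, tops 20 mm above the box's underside. The pressed-home deck rests on them.
- catch_a (a joint): Catch in the +x long wall: 0 = sprung out, grows as it is pushed into the wall, at most 0.007 m. From a deck origin 36 mm above the box's underside the two together resist with a force growing to some 12 to 20 N; at about 28 mm it drops suddenly to a few N, and at about 24 mm they spring out over the deck's top edge and draw it nearly home.
- catch_b (a joint): The same catch in the -x long wall.
- lid: Loose white lid, 0.14 kg: plate 108 (x) x 142 (y) x 5 mm with a 6 mm deep locating lip (84 x 118 mm) below it and a round knob on top. Origin at the centre of the lip's underside, z up. On the box its origin is 46 mm above the box's underside; the plate's top is 11 mm above the origin.
- knob (a point): Middle of the lid's knob, 30 mm above the lid's origin. The knob is 24 mm across and its top is 42 mm above the lid's origin (31 mm above the plate).
- deck: Loose white perforated deck, 0.11 kg, lying flat on the bench: 80 (x) x 114 (y) x 10 mm (lowest 4 mm set in by 4 mm all round), with a grip bar in the middle of its top, 14 mm thick (x), 40 mm long (y), 26 mm tall. Origin at the centre of its underside, z up. It fits the box either way round, deck x along box x; fully home its origin is 20 mm above the box's underside.
- bar_top (a point): Middle of the top of the deck's grip bar, 36 mm above the deck's origin.
- mat: Black rubber mat fixed to the bench, 160 (x) x 190 (y) x 3 mm; origin at the centre of its underside.
- pipette: Bystander: white pipette lying behind the box, 250 mm long, 24 mm thick; origin under its middle.
- spray: Bystander: slim white bottle, 34 mm wide, 110 mm high; origin at its underside.
- jar: Bystander: small white jar, 36 mm wide, 50 mm high; origin at its underside.
- marker: Bystander: marker pen lying in front of the box, 130 mm long, 13 mm thick; origin under its middle.
- red_cap: Bystander: red ring-shaped cap, 28 mm wide, 12 mm high; origin at its underside.
Not all that is in view belongs to the job. Leave any purple look-alike of the deck alone. Of the things shaped like the mat, the black one is meant.

How it is judged:
By the outcome, as a careful person would: the job done as asked, in the order asked, and still so for the second after the job is handed in, while the arm keeps its last pose, push and grip.
It also fails if it takes over 54 s, if anything falls off the work surface, if the arm or the gripper's body presses on something with over 40 N, if the wrist force passes 120 N, or if a joint passes its speed limit or range.

## Working session

There is one attempt and no reset: what is moved stays moved. The work goes in short steps, Python scripts to look and compute and a tool call to move; the robot and the scene stay as the last step left them, time stands still between calls to the robot, and variables do not carry over. Pictures are saved under pics/ and viewed, at most 10 in all, crops included, and the job is handed in when it is done.

Besides the shell and the picture viewer there is one more tool, called after ">>>" as a command line: name --argument value ..., lists and objects as JSON in quotes. jog_arm: Moves the arm, as the interface text tells. Its arguments: {"type":"object","properties":{"plan":{"type":"string"},"grip_force":{"type":"number"}},"required":["plan"]}

```bash
mkdir -p pics
cat > h.py <<'E'
import numpy as np, cv2
from rig import env, imaging, job, models
def img(n,save=None):
    d=imaging.get_image(n)
    if save: cv2.imwrite('pics/'+save,d['pixels'][:,:,::-1])
    return d
def f(d): return 240/np.tan(np.radians(d['fov_y'])/2)
def pts(d,m=None):
    v,u=np.nonzero((d['depth']>0)&(True if m is None else m)); z=d['depth'][v,u]
    p=np.c_[(u-d['cx'])/f(d)*z,(v-d['cy'])/f(d)*z,z]
    T=d['world_from_camera']; return p@T[:3,:3].T+T[:3,3], np.c_[u,v]
def ray(d,uv,h):
    T=d['world_from_camera'];r=T[:3,:3]@np.r_[(uv[0]-d['cx'])/f(d),(uv[1]-d['cy'])/f(d),1]
    return T[:3,3]+r*(h-T[2,3])/r[2]
def st():
    s=env.observe(); print({k:np.round(s[k],4).tolist() for k in ('time_s','position','ft_force','grip_width','gripper_force','q')}); print(np.round(s['tool_rot'],3).tolist())
E
python3 - <<'E'
from h import *
st()
d=img('top','top.png')
for q in ['tube_box','lid','knob','deck','bar_top','mat','pipette','spray','jar','marker','red_cap']:
    o=models.outline_of('top',q)[:3]; t=models.tip_of('top',q)[:3]
    for a in o:
        p,_=pts(d,a['region']); print(q,'out',round(a['confidence'],2),np.round(a['bbox']).tolist(),np.round(np.median(p,0),3) if len(p) else '')
    print(q,'tip',[(np.round(a['at']).tolist(),round(a['confidence'],2)) for a in t])
img('scene','scene.png')
E
```

```text
{'time_s': 0.0, 'position': [0.1395, 0.5317, 0.2307], 'ft_force': [-0.5913, 0.6718, 0.1114], 'grip_width': 0.0854, 'gripper_force': 0.0, 'q': [62.9513, 21.8407, 74.3864, 0.001, 83.858, -12.3362]}
[[-0.967, 0.254, -0.001], [0.254, 0.967, -0.001], [0.0, -0.001, -1.0]]
tube_box out 0.51 [310.0, 233.0, 57.0, 8.0] [0.529 0.038 0.023]
tube_box out 0.18 [452.0, 250.0, 56.0, 46.0] [ 0.49  -0.302  0.01 ]
tube_box tip []
lid out 0.96 [311.0, 211.0, 67.0, 52.0] [0.579 0.038 0.056]
lid out 0.43 [426.0, 144.0, 18.0, 29.0] [ 0.742 -0.245  0.067]
lid tip []
knob out 0.85 [312.0, 215.0, 63.0, 53.0] [0.58  0.036 0.056]
knob tip [([311.0, 209.0], 0.58)]
deck out 0.65 [453.0, 248.0, 54.0, 44.0] [ 0.491 -0.301  0.01 ]
deck out 0.65 [477.0, 317.0, 50.0, 36.0] [ 0.328 -0.347  0.01 ]
deck tip [([475.0, 319.0], 0.88), ([450.0, 250.0], 0.6)]
bar_top out 0.81 [452.0, 248.0, 54.0, 47.0] [ 0.491 -0.302  0.01 ]
bar_top out 0.59 [476.0, 318.0, 52.0, 40.0] [ 0.327 -0.347  0.01 ]
bar_top tip [([478.0, 318.0], 0.93), ([454.0, 247.0], 0.73)]
mat out 0.75 [216.0, 234.0, 83.0, 78.0] [0.546 0.272 0.002]
mat out 0.66 [193.0, 346.0, 86.0, 74.0] [0.271 0.326 0.003]
mat tip [([219.0, 234.0], 0.96), ([193.0, 348.0], 0.8), ([422.0, 150.0], 0.38)]
pipette out 0.85 [337.0, 150.0, 98.0, 12.0] [ 0.753 -0.053  0.019]
pipette tip [([333.0, 153.0], 0.66)]
spray out 0.68 [424.0, 144.0, 15.0, 29.0] [ 0.742 -0.245  0.069]
spray tip [([421.0, 154.0], 0.62)]
jar out 0.8 [392.0, 176.0, 17.0, 18.0] [ 0.671 -0.16   0.047]
jar tip [([390.0, 179.0], 0.81), ([324.0, 298.0], 0.21)]
marker out 0.64 [320.0, 296.0, 52.0, 2.0] [0.386 0.018 0.011]
marker tip [([322.0, 297.0], 0.7)]
red_cap out 0.45 [268.0, 278.0, 11.0, 11.0] [0.425 0.156 0.011]
red_cap tip [([267.0, 279.0], 0.57)]
```

View pics/top.png

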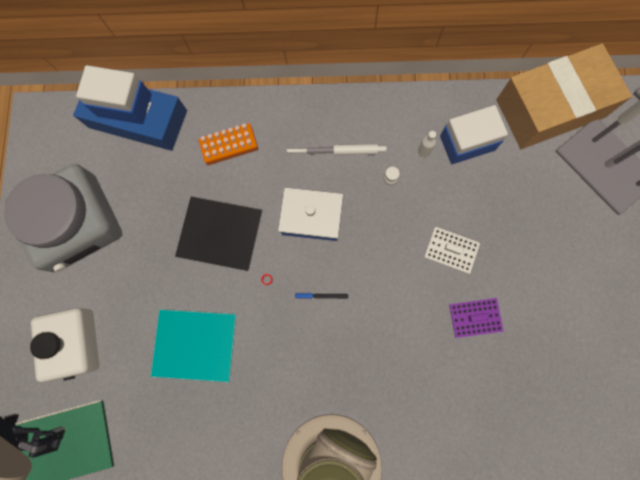

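View pics/scene.png

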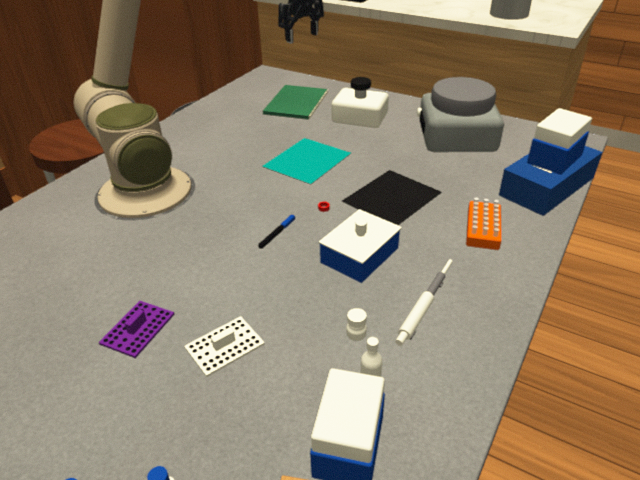

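The top picture shows these candidates:
- **Lid:** knobbed lid at (311,211), chosen. The plain boxes at (473,132) and (60,345) could be mistaken for it.
- **Deck:** white deck at (453,248), chosen. The purple one at (477,317) is a look-alike.
- **Mat:** black mat at (218,234), chosen. The teal one at (193,346) and green one at (70,445) are not meant.

Next I'll measure the poses and check one close crop.

Run:
```python
from h import *
d=img('top')
P,uv=pts(d); col=d['pixels'][uv[:,1],uv[:,0]].astype(int)
def rect(name,box,zr,cm):
    m=(uv[:,0]>box[0])&(uv[:,0]<box[1])&(uv[:,1]>box[2])&(uv[:,1]<box[3])&(P[:,2]>zr[0])&(P[:,2]<zr[1])&cm
    q=P[m]; c,(w,h),a=cv2.minAreaRect((q[:,:2]*1000).astype(np.float32)); print(name,m.sum(),np.round(c,1),round(w,1),round(h,1),round(a,1),'z',np.round(np.median(q[:,2]),4),'mean',np.round(q.mean(0),4))
al=np.ones(len(P),bool)
rect('lid',(270,350,180,250),(.049,.064),al)
rect('knob',(290,335,195,225),(.078,.1),al)
rect('deck',(415,490,222,278),(.005,.02),al)
rect('deckwhite',(415,490,222,278),(-.01,.05),col.min(1)>120)
rect('bar',(415,490,222,278),(.028,.05),al)
rect('mat',(165,275,190,280),(-.01,.02),col.max(1)<60)
rect('jar',(375,405,160,190),(.02,.08),al)
rect('bench',(330,380,220,280),(-.02,.02),al)
T=d['world_from_camera'];print(T.round(3),f(d))
p=d['pixels']; a=cv2.resize(p[180:260,265:355],None,fx=4,fy=4); b=cv2.resize(p[215:285,405:500],None,fx=4,fy=4)
c=np.zeros((320,760,3),np.uint8);c[:320,:360]=a;c[:280,380:760]=b
cv2.imwrite('pics/crop.png',c[:,:,::-1])
```

```text
lid 2496 [581.6  38.9] 142.0 108.8 82.1 z 0.0563 mean [0.5804 0.0385 0.0563]
knob 84 [581.3  38.5] 22.8 21.9 50.4 z 0.0871 mean [0.5809 0.0387 0.0867]
deck 1395 [ 500.7 -301.8] 133.4 118.5 80.3 z 0.0094 mean [ 0.4916 -0.3023  0.0095]
deckwhite 3932 [ 492.9 -307.4] 184.9 136.4 89.0 z 0.0011 mean [ 0.4914 -0.3052  0.0038]
bar 112 [ 491.7 -303.2] 40.8 15.2 66.0 z 0.0348 mean [ 0.4913 -0.3024  0.0345]
mat 4325 [546.4 273.8] 184.5 154.0 78.1 z 0.0024 mean [0.545  0.2733 0.0024]
jar 186 [ 676.5 -160.4] 32.7 32.5 8.8 z 0.0481 mean [ 0.674  -0.1598  0.0443]
bench 2738 [497.4 -67.7] 119.7 147.3 88.7 z -0.0006 mean [ 0.4939 -0.0699 -0.0006]
[[-0.014 -0.983  0.185  0.309]
 [-0.999  0.019  0.026 -0.024]
 [-0.029 -0.184 -0.982  1.114]
 [ 0.     0.     0.     1.   ]] 456.12235535201364
```

View pics/crop.png

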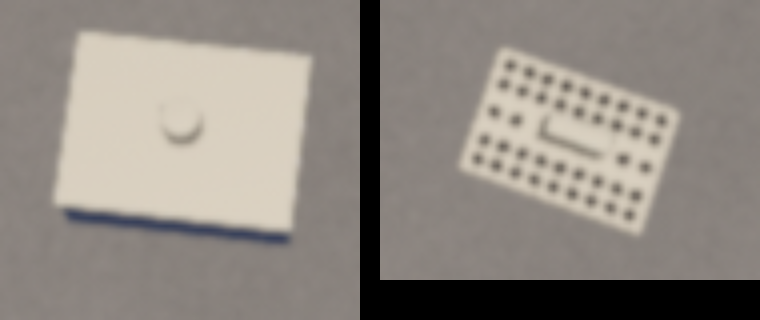

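The crop confirms it: the lid has its knob at about (310,210), and the white deck has its bar along the long side at about (453,248).

```bash
cat >> h.py <<'E'
def go(x,y,z,ya=None):
    """print turn rz and then shift (cm, tool axes after turn); ya = wanted angle of tool y axis in world"""
    s=env.observe();R=np.array(s['tool_rot']);a=np.degrees(np.arctan2(R[1,1],R[0,1]))
    rz=0 if ya is None else -((ya-a+90)%180-90)
    from scipy.spatial.transform import Rotation as Ro
    R2=R@Ro.from_rotvec([0,0,np.radians(rz)]).as_matrix()
    sh=R2.T@(np.array([x,y,z])-s['position'])*100
    print('ya now',a.round(2),'rz',round(rz,2),'shift',sh.round(2)); return sh
E
python3 - <<'E'
from h import *
go(.581,.0387,.15,82.1)
E
```

```text
ya now 75.29 rz -6.81 shift [-50.49 -42.79   8.13]
```

>>> jog_arm --plan "0 0 -6.8 0 0 0 0; 0 0 0 -2.8 -2.38 0 0; 0 0 0 -2.8 -2.38 0 0; 0 0 0 -2.8 -2.38 0 0; 0 0 0 -2.8 -2.38 0 0; 0 0 0 -2.8 -2.38 0 0; 0 0 0 -2.8 -2.38 0 0; 0 0 0 -2.8 -2.38 0 0; 0 0 0 -2.8 -2.38 0 0; 0 0 0 -2.8 -2.38 0 0" --grip_force 40

```text
time_s: 2.08
position: [0.3607, 0.2836, 0.2316]
tool_rot: [[-0.99, 0.138, 0.001], [0.138, 0.99, 0.0], [-0.0, 0.0, -1.0]]
ft_force: [-0.7, 1.3, 0.5]
grip_width: 0.0852
gripper_force: 0.0
```

>>> jog_arm --plan "0 0 0 -2.8 -2.38 0 0; 0 0 0 -2.8 -2.38 0 0; 0 0 0 -2.8 -2.38 0 0; 0 0 0 -2.8 -2.38 0 0; 0 0 0 -2.8 -2.38 0 0; 0 0 0 -2.8 -2.38 0 0; 0 0 0 -2.8 -2.38 0 0; 0 0 0 -2.8 -2.38 0 0; 0 0 0 0 0 0 0; 0 0 0 0 0 0 0"

```text
time_s: 2.92
position: [0.5561, 0.0643, 0.2307]
tool_rot: [[-0.99, 0.14, -0.001], [0.14, 0.99, 0.0], [0.001, 0.0, -1.0]]
ft_force: [-0.1, -0.0, -0.1]
grip_width: 0.0854
gripper_force: 0.0
```

Run:
```python
from h import *
st()
d=img('wrist','w1.png')
P,uv=pts(d)
m=(P[:,2]>.08)&(P[:,2]<.1)&(np.abs(P[:,0]-.581)<.04)&(np.abs(P[:,1]-.0387)<.04); print(m.sum(),P[m].mean(0),P[m].min(0),P[m].max(0))
go(.581,.0387,.15,82.1)
```

```text
{'time_s': 2.9167, 'position': [0.5561, 0.0643, 0.2307], 'ft_force': [-0.0532, -0.0117, -0.0843], 'grip_width': 0.0854, 'gripper_force': 0.0, 'q': [-5.519, 22.8513, 72.7709, 0.0047, 84.429, -87.4616]}
[[-0.99, 0.14, -0.001], [0.14, 0.99, 0.0], [0.001, 0.0, -1.0]]
644 [0.57890062 0.04082455 0.08808112] [0.56824593 0.02858706 0.08009235] [0.59176567 0.05201102 0.09054796]
ya now 82.03 rz -0.07 shift [-2.91 -2.3   8.1 ]
```

View pics/w1.png

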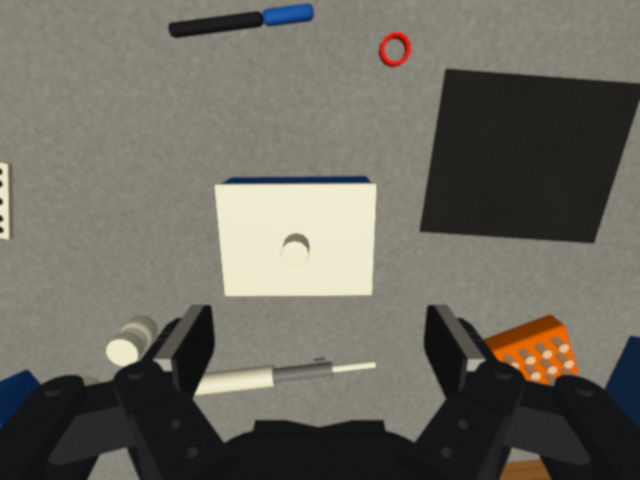

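The wrist view shows the lid with its knob at (295,248) and the black mat at (530,155), clear of everything else.

Run:
```python
from h import *
go(.580,.040,.063,82.1)
d=img('wrist')
P,uv=pts(d);col=d['pixels'][uv[:,1],uv[:,0]].astype(int)
def rect(n,m):
    q=P[m]; c,(w,h),a=cv2.minAreaRect((q[:,:2]*1000).astype(np.float32)); print(n,m.sum(),np.round(c,1),round(w,1),round(h,1),round(a,1),np.median(q[:,2]))
rect('mat',(col.max(1)<45)&(uv[:,0]>400)&(uv[:,1]>60)&(uv[:,1]<255)&(P[:,2]<.02))
rect('lid',(P[:,2]>.05)&(P[:,2]<.064)&(uv[:,1]<310)&(uv[:,0]>200)&(uv[:,0]<400))
```

```text
ya now 82.03 rz -0.07 shift [-2.8  -2.18 16.8 ]
mat 29501 [545.6 274.9] 188.4 157.0 78.0 0.003849852260238873
lid 16428 [580.5  40.3] 142.0 108.6 82.3 0.0577203036225212
```

>>> jog_arm --plan "0 0 0 -1.4 -1.09 2.4 0; 0 0 0 -1.4 -1.09 2.4 0; 0 0 0 0 0 2.4 0; 0 0 0 0 0 2.4 0; 0 0 0 0 0 2.4 0; 0 0 0 0 0 2.0 0; 0 0 0 0 0 1.6 0; 0 0 0 0 0 1.2 0; 0 0 0 0 0 0 0; 0 0 0 0 0 0 0"

```text
time_s: 3.85
position: [0.5798, 0.0412, 0.0636]
tool_rot: [[-0.991, 0.136, -0.0], [0.136, 0.991, 0.0], [0.0, 0.0, -1.0]]
ft_force: [0.6, -0.0, 0.2]
grip_width: 0.0856
gripper_force: 0.0
```

>>> jog_arm --plan "0 0 0 0 0 0 255; 0 0 0 0 0 0 255; 0 0 0 0 0 0 255; 0 0 0 0 0 0 255; 0 0 0 0 0 0 255; 0 0 0 0 0 0 255; 0 0 0 0 0 0 255; 0 0 0 0 0 0 255" --grip_force 40

```text
time_s: 4.52
position: [0.5804, 0.0402, 0.0638]
tool_rot: [[-0.99, 0.138, 0.001], [0.138, 0.99, -0.0], [-0.001, 0.0, -1.0]]
ft_force: [-1.3, 1.1, 5.8]
grip_width: 0.0228
gripper_force: 39.1
```

>>> jog_arm --plan "0 0 0 0 0 -0.5 255; 0 0 0 0 0 -1 255; 0 0 0 0 0 -1.5 255; 0 0 0 0 0 -2 255; 0 0 0 0 0 -2 255; 0 0 0 0 0 -2 255; 0 0 0 0 0 -1 255; 0 0 0 0 0 0 255; 0 0 0 0 0 0 255"

```text
time_s: 5.27
position: [0.58, 0.0402, 0.1631]
tool_rot: [[-0.99, 0.138, -0.0], [0.138, 0.99, 0.0], [0.0, -0.0, -1.0]]
ft_force: [-0.4, -0.3, -2.2]
grip_width: 0.0227
gripper_force: 39.2
```

Run:
```python
from h import *
st()
for c in ('scene','wrist'):
    d=img(c,c+'2.png')
P,uv=pts(d)
s=env.observe()['position']
m=(P[:,2]>.12)&(P[:,2]<.175)&(np.hypot(P[:,0]-s[0],P[:,1]-s[1])<.1)&(uv[:,1]<300);q=P[m];print(m.sum(),np.percentile(q,[5,50,95],axis=0))
A=np.linalg.lstsq(np.c_[q[:,:2]-s[:2],np.ones(len(q))],q[:,2],rcond=None)[0];print('plane',A)
go(.546,.275,.163,78)
```

```text
{'time_s': 5.2667, 'position': [0.58, 0.0402, 0.1631], 'ft_force': [-0.4174, -0.3277, -2.1651], 'grip_width': 0.0227, 'gripper_force': 39.2345, 'q': [-7.691, 28.108, 75.6109, -0.0003, 76.2861, -89.7771]}
[[-0.99, 0.138, -0.0], [0.138, 0.99, 0.0], [0.0, -0.0, -1.0]]
37165 [[ 0.52550554 -0.0182826   0.15517028]
 [ 0.54980432  0.04464882  0.15624123]
 [ 0.57588776  0.1072219   0.15736183]]
plane [ 0.02170644 -0.00281585  0.15711908]
ya now 82.09 rz 4.09 shift [ 8.17 22.26 -0.08]
```

View pics/wrist2.png

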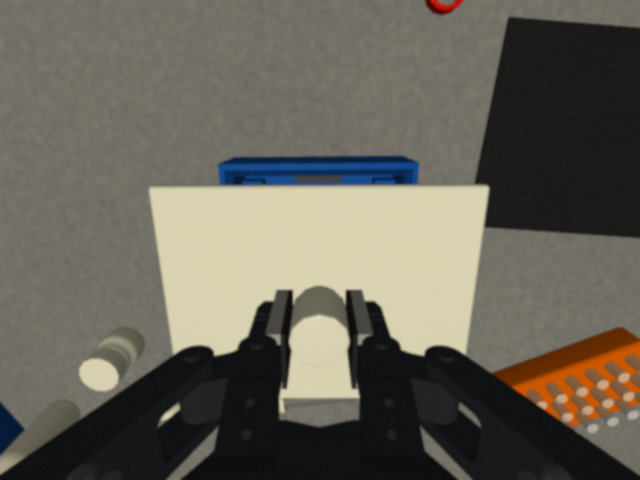

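Lid is lifted and level with its knob at (320,330). The open box shows behind it at (318,170).

>>> jog_arm --plan "0 0 4.1 0 0 0 255; 0 0 0 1 2.76 0 255; 0 0 0 1.02 2.8 0 255; 0 0 0 1.02 2.8 0 255; 0 0 0 1.02 2.8 0 255; 0 0 0 1.02 2.8 0 255; 0 0 0 1.02 2.8 0 255; 0 0 0 1.02 2.8 0 255; 0 0 0 1.02 2.7 0 255; 0 0 0 0 0 0 255"

```text
time_s: 6.2
position: [0.5451, 0.2791, 0.1618]
tool_rot: [[-0.979, 0.204, -0.003], [0.204, 0.979, 0.001], [0.003, 0.0, -1.0]]
ft_force: [-0.2, 1.1, -2.1]
grip_width: 0.0225
gripper_force: 39.4
```

>>> jog_arm --plan "0 0 0 0 0 2 255; 0 0 0 0 0 2.5 255; 0 0 0 0 0 2.5 255; 0 0 0 0 0 2.5 255; 0 0 0 0 0 2 255; 0 0 0 0 0 1.3 255; 0 0 0 0 0 0.6 255; 0 0 0 0 0 0.2 255; 0 0 0 0 0 0 255"

```text
time_s: 6.95
position: [0.5469, 0.2746, 0.027]
tool_rot: [[-0.978, 0.208, -0.001], [0.208, 0.978, -0.0], [0.001, -0.0, -1.0]]
ft_force: [-0.0, 0.3, -1.5]
grip_width: 0.0226
gripper_force: 39.5
```

Run:
```python
from h import *
st(); go(.546,.275,.020,78)
```

```text
{'time_s': 6.95, 'position': [0.5469, 0.2746, 0.027], 'ft_force': [-0.0204, 0.3121, -1.497], 'grip_width': 0.0226, 'gripper_force': 39.4576, 'q': [15.5945, 39.6615, 79.0971, -0.0054, 61.2847, -62.3792]}
[[-0.978, 0.208, -0.001], [0.208, 0.978, -0.0], [0.001, -0.0, -1.0]]
ya now 77.98 rz -0.02 shift [0.1  0.02 0.7 ]
```

>>> jog_arm --plan "0 0 0 0.1 0 0.25 255; 0 0 0 0 0 0.2 255; 0 0 0 0 0 0.1 255; 0 0 0 0 0 0.05 255; 0 0 0 0 0 0 255; 0 0 0 0 0 0 255"

```text
time_s: 7.45
position: [0.546, 0.2751, 0.0215]
tool_rot: [[-0.978, 0.208, 0.0], [0.208, 0.978, 0.0], [-0.0, 0.0, -1.0]]
ft_force: [-0.3, -0.9, -1.2]
grip_width: 0.023
gripper_force: 39.5
```

>>> jog_arm --plan "0 0 0 0 0 0.05 255; 0 0 0 0 0 0.05 255; 0 0 0 0 0 0 255; 0 0 0 0 0 0 255"

```text
time_s: 7.78
position: [0.546, 0.2751, 0.0209]
tool_rot: [[-0.978, 0.208, 0.001], [0.208, 0.978, 0.0], [-0.001, 0.0, -1.0]]
ft_force: [-1.7, -0.9, 5.7]
grip_width: 0.0229
gripper_force: 40.1
```

>>> jog_arm --plan "0 0 0 0 0 0 200; 0 0 0 0 0 0 160; 0 0 0 0 0 0 100; 0 0 0 0 0 0 40; 0 0 0 0 0 0 0; 0 0 0 0 0 0 0; 0 0 0 0 0 0 0; 0 0 0 0 0 0 0"

```text
time_s: 8.45
position: [0.5459, 0.2751, 0.0202]
tool_rot: [[-0.978, 0.208, -0.0], [0.208, 0.978, -0.0], [0.0, -0.0, -1.0]]
ft_force: [-0.3, -0.1, -0.0]
grip_width: 0.0849
gripper_force: 0.0
```

>>> jog_arm --plan "0 0 0 0 0 -1 0; 0 0 0 0 0 -2 0; 0 0 0 0 0 -3 0; 0 0 0 0 0 -3 0; 0 0 0 0 0 -3 0; 0 0 0 0 0 -3 0; 0 0 0 0 0 -3 0; 0 0 0 0 0 -2 0; 0 0 0 0 0 0 0; 0 0 0 0 0 0 0"

```text
time_s: 9.28
position: [0.546, 0.2752, 0.2218]
tool_rot: [[-0.978, 0.208, 0.003], [0.208, 0.978, 0.001], [-0.002, 0.001, -1.0]]
ft_force: [0.3, 0.0, 0.5]
grip_width: 0.0857
gripper_force: 0.0
```

Run:
```python
from h import *
st()
d=img('top','top3.png')
P,uv=pts(d)
def rect(n,m):
    q=P[m]; c,(w,h),a=cv2.minAreaRect((q[:,:2]*1000).astype(np.float32)); print(n,m.sum(),np.round(c,1),round(w,1),round(h,1),round(a,1),np.median(q[:,2]))
near=lambda x,y,r:(np.hypot(P[:,0]-x,P[:,1]-y)<r)
rect('lid',near(.546,.275,.1)&(P[:,2]>.008)&(P[:,2]<.025))
rect('knob',near(.546,.275,.1)&(P[:,2]>.035)&(P[:,2]<.055))
rect('box',near(.58,.04,.11)&(P[:,2]>.046)&(P[:,2]<.06))
go(.45,-.25,.2,66)
```

```text
{'time_s': 9.2833, 'position': [0.546, 0.2752, 0.2218], 'ft_force': [0.3256, 0.0394, 0.4591], 'grip_width': 0.0857, 'gripper_force': 0.0, 'q': [15.6657, 28.3688, 64.995, -0.0013, 86.485, -62.323]}
[[-0.978, 0.208, 0.003], [0.208, 0.978, 0.001], [-0.002, 0.001, -1.0]]
lid 1904 [545.2 268.4] 149.0 146.8 82.5 0.01321368679934587
knob 78 [546.5 272.7] 21.7 21.3 81.4 0.04392930496891989
box 585 [581.3  38.8] 138.9 105.5 82.7 0.05025974054649085
ya now 77.98 rz 11.98 shift [-12.62 -51.85   2.04]
```

View pics/top3.png

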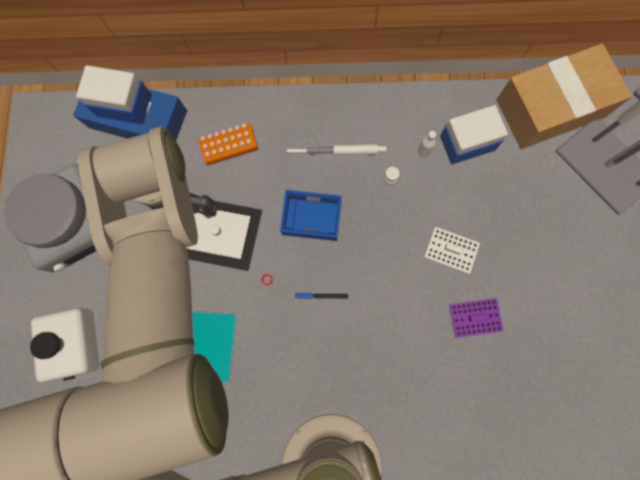

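The lid lies on the mat with its knob at (215,230), and the box at (312,214) is open. I'll go towards the deck and look into the box on the way.

>>> jog_arm --plan "0 0 6 0 0 0 0; 0 0 6 0 0 0 0; 0 0 0 -0.9 -3.7 0 0; 0 0 0 -0.9 -3.7 0 0; 0 0 0 -0.9 -3.7 0 0; 0 0 0 -0.9 -3.7 0 0; 0 0 0 -0.9 -3.7 0 0; 0 0 0 -0.9 -3.7 0 0; 0 0 0 0 0 0 0; 0 0 0 0 0 0 0"

```text
time_s: 10.17
position: [0.5043, 0.0488, 0.2194]
tool_rot: [[-0.912, 0.41, -0.002], [0.41, 0.912, 0.0], [0.002, -0.001, -1.0]]
ft_force: [1.0, 1.2, -0.4]
grip_width: 0.0853
gripper_force: 0.0
```

Run:
```python
from h import *
st()
d=img('wrist','w4.png')
P,uv=pts(d);col=d['pixels'][uv[:,1],uv[:,0]].astype(int)
near=np.hypot(P[:,0]-.58,P[:,1]-.04)<.1
def rect(n,m):
    q=P[m]; c,(w,h),a=cv2.minAreaRect((q[:,:2]*1000).astype(np.float32)); print(n,m.sum(),np.round(c,1),round(w,1),round(h,1),round(a,1),np.median(q[:,2]))
rect('rim',near&(P[:,2]>.049)&(P[:,2]<.058))
rect('all',near&(P[:,2]>.03)&(P[:,2]<.058))
```

```text
{'time_s': 10.1667, 'position': [0.5043, 0.0488, 0.2194], 'ft_force': [1.0262, 1.159, -0.3941], 'grip_width': 0.0853, 'gripper_force': 0.0, 'q': [-7.8801, 18.0655, 82.1915, 0.0038, 79.8759, -73.6701]}
[[-0.912, 0.41, -0.002], [0.41, 0.912, 0.0], [0.002, -0.001, -1.0]]
rim 3371 [579.8  40.2] 138.8 105.2 82.6 0.052261720228443886
all 7188 [579.8  40.2] 138.8 105.3 82.7 0.04836549044085872
```

>>> jog_arm --plan "0 0 0 -0.9 -3.7 0 0; 0 0 0 -0.9 -3.7 0 0; 0 0 0 -0.9 -3.7 0 0; 0 0 0 -0.9 -3.7 0 0; 0 0 0 -0.9 -3.7 0 0; 0 0 0 -0.9 -3.7 0 0; 0 0 0 -0.9 -3.7 0 0; 0 0 0 -0.9 -3.7 0 0; 0 0 0 0 0 0 0; 0 0 0 0 0 0 0"

```text
time_s: 11.05
position: [0.4504, -0.2497, 0.2194]
tool_rot: [[-0.913, 0.408, -0.001], [0.408, 0.913, 0.001], [0.002, 0.001, -1.0]]
ft_force: [0.4, 1.0, 0.2]
grip_width: 0.0856
gripper_force: 0.0
```

Run:
```python
from h import *
st()
d=img('wrist','w5.png')
P,uv=pts(d);col=d['pixels'][uv[:,1],uv[:,0]].astype(int)
near=np.hypot(P[:,0]-.4915,P[:,1]+.3024)<.085
def rect(n,m):
    q=P[m]; c,(w,h),a=cv2.minAreaRect((q[:,:2]*1000).astype(np.float32)); print(n,m.sum(),np.round(c,1),round(w,1),round(h,1),round(a,1),np.median(q[:,2]))
rect('bar',near&(P[:,2]>.033)&(P[:,2]<.045))
rect('deck',near&(P[:,2]>.007)&(col.min(1)>150))
go(.4915,-.3024,.013,69)
```

```text
{'time_s': 11.05, 'position': [0.4504, -0.2497, 0.2194], 'ft_force': [0.4316, 0.9708, 0.1719], 'grip_width': 0.0856, 'gripper_force': 0.0, 'q': [-42.199, 18.8804, 80.9582, 0.0178, 80.264, -108.1224]}
[[-0.913, 0.408, -0.001], [0.408, 0.913, 0.001], [0.002, 0.001, -1.0]]
bar 574 [ 490.5 -301.6] 39.7 14.3 68.7 0.03652338336417621
deck 5807 [ 476.8 -296.2] 114.2 111.0 68.1 0.010829075860150084
ya now 66.01 rz -2.99 shift [-5.78 -3.58 20.65]
```

View pics/w5.png

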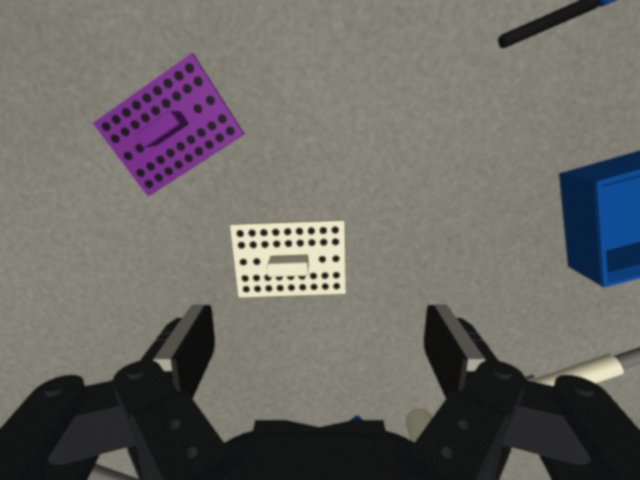

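View pics/w4.png

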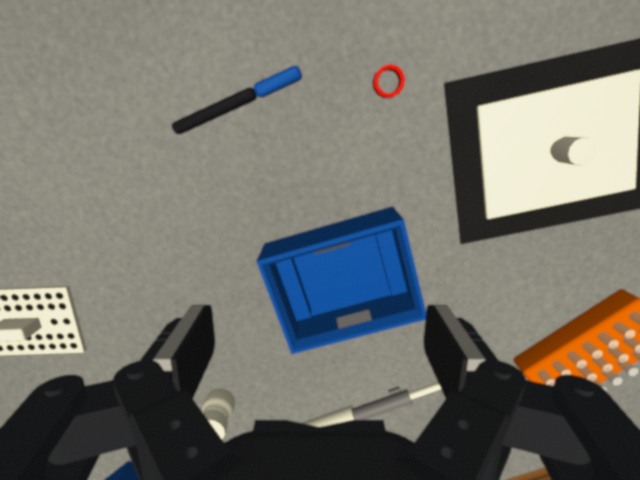

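The wrist views show the white deck at (290,260) with its bar, and the purple look-alike at (170,125), which I'll avoid. The box is empty, with its catches at (355,318) and (330,247). Next I turn the tool across the bar.

>>> jog_arm --plan "0 0 6.72 0 0 0 0; 0 0 6.72 0 0 0 0; 0 0 6.72 0 0 0 0; 0 0 6.72 0 0 0 0; 0 0 6.72 0 0 0 0; 0 0 6.72 0 0 0 0; 0 0 6.72 0 0 0 0; 0 0 6.72 0 0 0 0; 0 0 6.72 0 0 0 0; 0 0 6.72 0 0 0 0"

```text
time_s: 11.93
position: [0.4509, -0.247, 0.2202]
tool_rot: [[0.024, 1.0, -0.0], [1.0, -0.024, 0.001], [0.001, -0.0, -1.0]]
ft_force: [-0.0, 0.4, 0.5]
grip_width: 0.0854
gripper_force: 0.0
```

>>> jog_arm --plan "0 0 6.72 0 0 0 0; 0 0 6.72 0 0 0 0; 0 0 6.72 0 0 0 0; 0 0 0 0 0 0 0; 0 0 0 0 0 0 0"

```text
time_s: 12.35
position: [0.4507, -0.2477, 0.2202]
tool_rot: [[0.359, 0.933, -0.0], [0.933, -0.359, 0.0], [0.0, -0.0, -1.0]]
ft_force: [-0.5, -0.0, -0.6]
grip_width: 0.0853
gripper_force: 0.0
```

Run:
```python
from h import *
st()
d=img('wrist')
P,uv=pts(d);col=d['pixels'][uv[:,1],uv[:,0]].astype(int)
near=np.hypot(P[:,0]-.4905,P[:,1]+.3016)<.075
def rect(n,m):
    q=P[m]; c,(w,h),a=cv2.minAreaRect((q[:,:2]*1000).astype(np.float32)); print(n,m.sum(),np.round(c,1),round(w,1),round(h,1),round(a,1),np.median(q[:,2]))
rect('bar',near&(P[:,2]>.033)&(P[:,2]<.045))
rect('deck',near&(P[:,2]>.007)&(P[:,2]<.02))
go(.4905,-.3016,.013,68.7-90)
```

```text
{'time_s': 12.35, 'position': [0.4507, -0.2477, 0.2202], 'ft_force': [-0.5128, -0.0493, -0.6104], 'grip_width': 0.0853, 'gripper_force': 0.0, 'q': [-42.0069, 18.7429, 81.0188, 0.0111, 80.2648, -20.9742]}
[[0.359, 0.933, -0.0], [0.933, -0.359, 0.0], [0.0, -0.0, -1.0]]
bar 595 [ 490.4 -301.1] 39.8 14.4 68.0 0.036630412529952305
deck 7720 [ 490.4 -301.6] 114.6 80.6 68.1 0.010866300044785865
ya now -21.05 rz 0.25 shift [-3.54  5.66 20.73]
```

>>> jog_arm --plan "0 0 0.85 0 0 0 0; 0 0 0 -1.18 1.87 2 0; 0 0 0 -1.18 1.87 2 0; 0 0 0 -1.18 1.87 2 0; 0 0 0 0 0 3 0; 0 0 0 0 0 3 0; 0 0 0 0 0 2 0; 0 0 0 0 0 1.5 0; 0 0 0 0 0 0.5 0; 0 0 0 0 0 0 0"

```text
time_s: 13.23
position: [0.4885, -0.3029, 0.0593]
tool_rot: [[0.377, 0.926, -0.002], [0.926, -0.377, 0.002], [0.001, -0.002, -1.0]]
ft_force: [-0.2, -0.0, -0.1]
grip_width: 0.0852
gripper_force: 0.0
```

Run:
```python
from h import *
go(.4904,-.3014,.0145,68.1-90)
```

```text
ya now -22.17 rz -0.27 shift [0.2  0.13 4.48]
```

>>> jog_arm --plan "0 0 -0.1 0.1 0.1 1.2 0; 0 0 0 0 0 1.2 0; 0 0 0 0 0 1.0 0; 0 0 0 0 0 0.7 0; 0 0 0 0 0 0.38 0; 0 0 0 0 0 0 0; 0 0 0 0 0 0 0"

```text
time_s: 13.82
position: [0.4903, -0.303, 0.0159]
tool_rot: [[0.376, 0.926, 0.0], [0.926, -0.376, -0.0], [-0.0, 0.001, -1.0]]
ft_force: [0.3, 0.1, 0.3]
grip_width: 0.0854
gripper_force: 0.0
```

Run:
```python
from h import *
go(.4904,-.3014,.0145,68.1-90); print(env.observe()['ft_force'])
```

```text
ya now -22.12 rz -0.22 shift [ 0.15 -0.05  0.14]
[0.27054652 0.14921475 0.29298781]
```

>>> jog_arm --plan "0 0 0 0.15 -0.05 0.1 0; 0 0 0 0 0 0 255; 0 0 0 0 0 0 255; 0 0 0 0 0 0 255; 0 0 0 0 0 0 255; 0 0 0 0 0 0 255; 0 0 0 0 0 0 255; 0 0 0 0 0 0 255; 0 0 0 0 0 0 255; 0 0 0 0 0 0 255" --grip_force 100

```text
time_s: 14.65
position: [0.4903, -0.3013, 0.0149]
tool_rot: [[0.377, 0.926, 0.0], [0.926, -0.377, -0.0], [-0.0, 0.001, -1.0]]
ft_force: [-1.2, 1.0, 6.3]
grip_width: 0.0119
gripper_force: 98.4
```

>>> jog_arm --plan "0 0 0 0 0 -0.3 255; 0 0 0 0 0 -0.8 255; 0 0 0 0 0 -1.5 255; 0 0 0 0 0 -2.5 255; 0 0 0 0 0 -2.5 255; 0 0 0 0 0 -2.5 255; 0 0 0 0 0 -1.5 255; 0 0 0 0 0 0 255; 0 0 0 0 0 0 255"

```text
time_s: 15.4
position: [0.4902, -0.3012, 0.1309]
tool_rot: [[0.377, 0.926, 0.001], [0.926, -0.377, -0.001], [-0.0, 0.001, -1.0]]
ft_force: [0.8, -0.0, -1.0]
grip_width: 0.0119
gripper_force: 97.8
```

```bash
cat >> h.py <<'E'
def held():
    d=img('wrist'); P,uv=pts(d); s=env.observe(); R=np.array(s['tool_rot']); T=(P-s['position'])@R
    m=(np.hypot(T[:,0],T[:,1])<.08)&(T[:,2]>-.008)&(T[:,2]<.012); q=T[m]
    print('pts',m.sum(),np.percentile(q,[1,50,99],axis=0).round(4).tolist())
    c,(w,h),a=cv2.minAreaRect((q[:,:2]*1000).astype(np.float32)); print('tool-frame rect mm',np.round(c,1),round(w,1),round(h,1),round(a,2))
    A=np.linalg.lstsq(np.c_[q[:,:2],np.ones(len(q))],q[:,2],rcond=None)[0];print('plane',A.round(4))
    return d
E
python3 - <<'E'
from h import *
st(); d=held(); cv2.imwrite('pics/w6.png',d['pixels'][:,:,::-1]); go(.5798,.0402,.16,-7.4)
E
```

```text
{'time_s': 15.4, 'position': [0.4902, -0.3012, 0.1309], 'ft_force': [0.8168, -0.0201, -1.0278], 'grip_width': 0.0119, 'gripper_force': 97.7646, 'q': [-43.3549, 29.371, 79.2699, -0.0002, 71.2968, -21.2328]}
[[0.377, 0.926, 0.001], [0.926, -0.377, -0.001], [-0.0, 0.001, -1.0]]
pts 26990 [[-0.0535, -0.0404, -0.0016], [0.028, -0.0013, 0.0031], [0.0569, 0.0382, 0.0061]]
tool-frame rect mm [-0.2 -1.1] 114.6 80.5 0.02
plane [ 0.0051 -0.0009  0.0029]
ya now -22.12 rz -14.72 shift [34.99  4.53 -2.99]
```

View pics/w6.png

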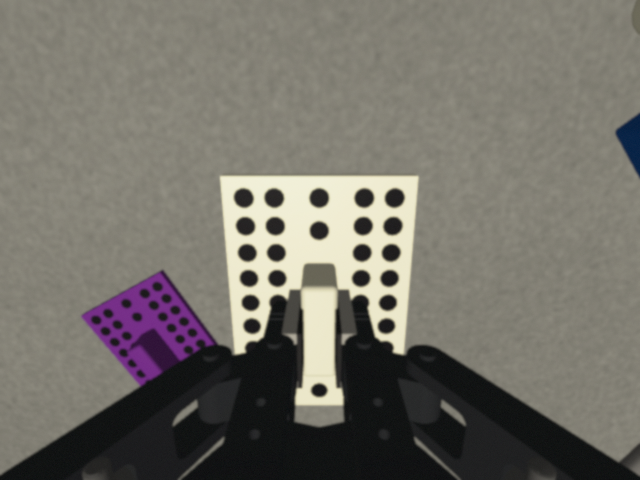

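Deck is held square, with its bar at (320,320) between the pads. The purple deck at (150,340) is untouched. Now I move over the box.

>>> jog_arm --plan "0 0 -4.9 0 0 0 255; 0 0 -4.9 0 0 0 255; 0 0 -4.8 0 0 0 255; 0 0 0 2 0.26 0 255; 0 0 0 3.3 0.43 0 255; 0 0 0 3.3 0.43 0 255; 0 0 0 3.3 0.43 0 255; 0 0 0 3.3 0.43 0 255; 0 0 0 3.3 0.43 0 255; 0 0 0 3.3 0.43 0 255"

```text
time_s: 16.28
position: [0.5464, -0.087, 0.129]
tool_rot: [[0.131, 0.991, -0.003], [0.991, -0.131, 0.001], [0.001, -0.003, -1.0]]
ft_force: [0.9, -0.7, -0.9]
grip_width: 0.0115
gripper_force: 97.7
```

>>> jog_arm --plan "0 0 0 3.3 0.43 0 255; 0 0 0 3.3 0.43 0 255; 0 0 0 3.3 0.43 0 255; 0 0 0 2 0.26 0 255; 0 0 0 1.3 0.17 0 255; 0 0 0 0 0 0 255; 0 0 0 0 0 0 255; 0 0 0 0 0 0 255"

```text
time_s: 16.95
position: [0.5809, 0.0387, 0.1299]
tool_rot: [[0.132, 0.991, -0.001], [0.991, -0.132, -0.0], [-0.0, -0.001, -1.0]]
ft_force: [-0.1, -0.3, -0.1]
grip_width: 0.0118
gripper_force: 97.7
```

Run:
```python
from h import *
st(); held()
go(.580,.0405,.075,-7.5)
d=img('top'); P,uv=pts(d)
m=(np.hypot(P[:,0]-.58,P[:,1]-.04)<.1)&(P[:,2]<.058)&(P[:,2]>.045); print(m.sum())
```

```text
{'time_s': 16.95, 'position': [0.5809, 0.0387, 0.1299], 'ft_force': [-0.0611, -0.267, -0.1311], 'grip_width': 0.0118, 'gripper_force': 97.6871, 'q': [-7.8217, 30.1016, 78.0817, -0.0221, 71.8843, -0.2335]}
[[0.132, 0.991, -0.001], [0.991, -0.132, -0.0], [-0.0, -0.001, -1.0]]
pts 27067 [[-0.0528, -0.041, -0.0032], [0.0285, -0.0018, 0.0043], [0.0575, 0.0377, 0.0073]]
tool-frame rect mm [ 0.3 -1.5] 80.7 114.9 89.8
plane [0.0046 0.0012 0.0042]
ya now -7.61 rz -0.11 shift [ 0.18 -0.11  5.51]
174
```

>>> jog_arm --plan "0 0 0 0.09 -0.05 1 255; 0 0 0 0.09 -0.06 1.5 255; 0 0 0 0 0 1.5 255; 0 0 0 0 0 1 255; 0 0 0 0 0 0.5 255; 0 0 0 0 0 0 255; 0 0 0 0 0 0 255; 0 0 0 0 0 0 255"

```text
time_s: 17.72
position: [0.5808, 0.0416, 0.0762]
tool_rot: [[0.131, 0.991, 0.001], [0.991, -0.131, -0.0], [-0.0, 0.001, -1.0]]
ft_force: [0.0, 0.1, -1.0]
grip_width: 0.0119
gripper_force: 97.7
```

Run:
```python
from h import *
st(); d=img('wrist'); P,uv=pts(d); s=env.observe(); R=np.array(s['tool_rot']); T=(P-s['position'])@R*1000
W=P[:,2]
def ext(n,m):
    q=T[m]; print(n,m.sum(),np.percentile(q,[.5,99.5],axis=0).round(1).tolist(),np.median(W[m]).round(4))
    return q
near=np.hypot(T[:,0],T[:,1])<95
dk=ext('deck',near&(W>.066)&(W<.078)); rm=ext('rim',near&(W>.047)&(W<.058))
# y extents at slices along tool x
for x in (30,40,50):
    for n,q in (('deck',dk),('rim',rm)):
        a=q[np.abs(q[:,0]-x)<3]
        if len(a): print(x,n,a[:,1].min().round(1),a[:,1].max().round(1), 'inner', np.round([a[a[:,1]<0,1].max() if (a[:,1]<0).any() else 0,a[a[:,1]>0,1].min() if (a[:,1]>0).any() else 0],1))
```

```text
{'time_s': 17.7167, 'position': [0.5808, 0.0416, 0.0762], 'ft_force': [0.0209, 0.1064, -1.0198], 'grip_width': 0.0119, 'gripper_force': 97.7212, 'q': [-7.5461, 33.6175, 81.8158, -0.0003, 64.4906, -0.0157]}
[[0.131, 0.991, 0.001], [0.991, -0.131, -0.0], [-0.0, 0.001, -1.0]]
deck 26702 [[-54.7, -41.2, 2.3], [57.4, 38.2, 8.1]] 0.0721
rim 8814 [[-37.3, -53.0, 21.9], [67.7, 50.9, 29.1]] 0.0524
30 deck -41.5 38.6 inner [-0.4  0. ]
30 rim -53.2 51.1 inner [-47.2  44.3]
40 deck -41.6 38.7 inner [-0.4  0. ]
40 rim -53.2 51.0 inner [-47.2  44.4]
50 deck -41.4 38.6 inner [-0.   0.4]
50 rim -53.4 51.2 inner [-46.9  44.2]
```

>>> jog_arm --plan "0 0 0 -0.1 0 0.4 255; 0 0 0 0 0 0.5 255; 0 0 0 0 0 0.5 255; 0 0 0 0 0 0.4 255; 0 0 0 0 0 0.3 255; 0 0 0 0 0 0.2 255; 0 0 0 0 0 0 255; 0 0 0 0 0 0 255"

```text
time_s: 18.43
position: [0.5802, 0.0408, 0.0525]
tool_rot: [[0.131, 0.991, -0.0], [0.991, -0.131, -0.0], [-0.0, -0.0, -1.0]]
ft_force: [0.8, -0.2, -1.7]
grip_width: 0.012
gripper_force: 97.8
```

>>> jog_arm --plan "0 0 0 0 0 0.15 255; 0 0 0 0 0 0.15 255; 0 0 0 0 0 0.15 255; 0 0 0 0 0 0.15 255; 0 0 0 0 0 0 255; 0 0 0 0 0 0 255" --grip_force 120

```text
time_s: 18.93
position: [0.5812, 0.0406, 0.0478]
tool_rot: [[0.131, 0.991, 0.003], [0.991, -0.131, -0.0], [-0.0, 0.003, -1.0]]
ft_force: [0.8, -0.4, 7.9]
grip_width: 0.011
gripper_force: 122.3
```

>>> jog_arm --plan "0 0 0 0 0 0.1 255; 0 0 0 0 0 0.1 255; 0 0 0 0 0 0.1 255; 0 0 0 0 0 0.1 255; 0 0 0 0 0 0 255; 0 0 0 0 0 0 255"

```text
time_s: 19.43
position: [0.5819, 0.0405, 0.045]
tool_rot: [[0.131, 0.991, 0.006], [0.991, -0.131, -0.001], [-0.0, 0.006, -1.0]]
ft_force: [-1.0, 0.5, 16.1]
grip_width: 0.0115
gripper_force: 123.6
```

>>> jog_arm --plan "0 0 0 0 0 0.1 255; 0 0 0 0 0 0.1 255; 0 0 0 0 0 0 255; 0 0 0 0 0 0 255"

```text
time_s: 19.77
position: [0.5807, 0.0407, 0.0411]
tool_rot: [[0.131, 0.991, 0.002], [0.991, -0.131, -0.0], [0.0, 0.002, -1.0]]
ft_force: [0.6, 0.1, 4.4]
grip_width: 0.011
gripper_force: 121.6
```

>>> jog_arm --plan "0 0 0 0 0 0.1 255; 0 0 0 0 0 0.1 255; 0 0 0 0 0 0 255; 0 0 0 0 0 0 255"

```text
time_s: 20.1
position: [0.5798, 0.0408, 0.0376]
tool_rot: [[0.131, 0.991, -0.001], [0.991, -0.131, 0.0], [-0.0, -0.001, -1.0]]
ft_force: [3.2, -0.5, -7.4]
grip_width: 0.0116
gripper_force: 120.0
```

>>> jog_arm --plan "0 0 0 0 0 0.1 255; 0 0 0 0 0 0.1 255; 0 0 0 0 0 0 255; 0 0 0 0 0 0 255"

```text
time_s: 20.43
position: [0.5799, 0.0408, 0.0364]
tool_rot: [[0.131, 0.991, -0.001], [0.991, -0.131, 0.0], [-0.0, -0.001, -1.0]]
ft_force: [-0.4, 0.3, -0.8]
grip_width: 0.0115
gripper_force: 121.0
```

>>> jog_arm --plan "0 0 0 0 0 0.1 255; 0 0 0 0 0 0.1 255; 0 0 0 0 0 0 255; 0 0 0 0 0 0 255; 0 0 0 0 0 0 255"

```text
time_s: 20.85
position: [0.5802, 0.0408, 0.035]
tool_rot: [[0.131, 0.991, 0.0], [0.991, -0.131, -0.0], [-0.0, 0.0, -1.0]]
ft_force: [-2.4, -0.5, 6.4]
grip_width: 0.011
gripper_force: 121.9
```

>>> jog_arm --plan "0 0 0 0 0 0.1 255; 0 0 0 0 0 0.1 255; 0 0 0 0 0 0 255; 0 0 0 0 0 0 255; 0 0 0 0 0 0 255"

```text
time_s: 21.27
position: [0.5803, 0.0407, 0.035]
tool_rot: [[0.131, 0.991, 0.001], [0.991, -0.131, -0.0], [-0.0, 0.002, -1.0]]
ft_force: [-8.3, 0.6, 23.5]
grip_width: 0.0112
gripper_force: 124.5
```

>>> jog_arm --plan "0 0 0 0 -0.05 0.1 255; 0 0 0 0 -0.05 0 255; 0 0 0 0 0 0 255; 0 0 0 0 0 0 255; 0 0 0 0 0 0 255; 0 0 0 0 0 0 255"

```text
time_s: 21.77
position: [0.5803, 0.0408, 0.0349]
tool_rot: [[0.131, 0.991, 0.004], [0.991, -0.131, -0.001], [-0.0, 0.004, -1.0]]
ft_force: [-8.1, 0.4, 28.6]
grip_width: 0.0115
gripper_force: 125.3
```

Run:
```python
from h import *
st(); d=img('wrist','w7.png'); P,uv=pts(d)
s=env.observe();R=np.array(s['tool_rot']);T=(P-s['position'])@R*1000
m=(np.abs(T[:,1]+1.4)<36)&(np.abs(T[:,0])<55)&(P[:,2]>.02)&(P[:,2]<.04)
q=T[m];A=np.linalg.lstsq(np.c_[q[:,:2],np.ones(len(q))],P[m,2]*1000,rcond=None)[0];print(m.sum(),A.round(3),np.median(P[m,2]))
st()
```

```text
{'time_s': 21.7667, 'position': [0.5803, 0.0408, 0.0349], 'ft_force': [-8.143, 0.3638, 28.5963], 'grip_width': 0.0115, 'gripper_force': 125.267, 'q': [-7.6298, 36.6405, 84.2805, -0.0133, 58.823, -0.1158]}
[[0.131, 0.991, 0.004], [0.991, -0.131, -0.001], [-0.0, 0.004, -1.0]]
22168 [-1.0000e-03 -3.0000e-03  3.0936e+01] 0.03083812552033549
{'time_s': 21.8167, 'position': [0.5803, 0.0408, 0.0349], 'ft_force': [-7.7083, 1.1068, 28.5095], 'grip_width': 0.0113, 'gripper_force': 125.2666, 'q': [-7.63, 36.6411, 84.279, -0.0136, 58.8222, -0.1137]}
[[0.131, 0.991, 0.004], [0.991, -0.131, -0.001], [-0.0, 0.004, -1.0]]
```

View pics/w7.png

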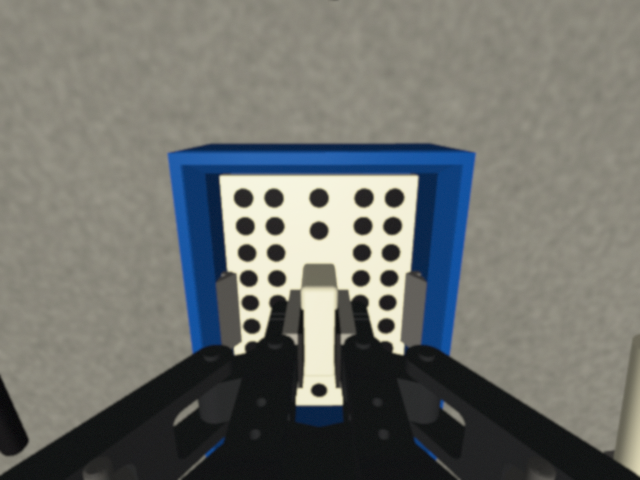

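The deck is level in the box, with its top at about 30.8 mm where 30 mm is fully home. Both grey catches lie over its edges at (228,310) and (413,310), and the downward push is steady at about 28.5 N. I'm handing it in.

```bash
python3 -c "
from rig import job
print(job.close_job())"
```

```text
the job is handed in; nothing more can be done
None
```

The job is handed in, with no verdict returned: the lid is the right way up in the middle of the black mat, and the deck is home in the box under both catches, still gripped and pressed down at about 28 N.

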